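# Pop the battery hatch of the exposure lamp's supply

### The arm

A 6-joint arm with a two-finger parallel gripper is mounted at the origin on the work surface. World frame = base frame: x ahead of the robot, y to its left, z up, the work surface at z = 0. Lengths are in mm, angles in rad, forces in N, time in s.
With the tool pointing down it reaches from about 350 to 875 mm from the base axis. Payload 4.2 kg.
Tool frame: the origin (TCP) lies at the very end of the fingers, on their centre line; the grasp point (between the pads) lies arm.grip_point_offset behind it (arm.grip_point_offset is the distance from the TCP to the grasp point, in mm); z points along the fingers, y is the line along which they close (so a half turn about z gives the same grasp; the last joint's range is limited). The gripper opens to 85 mm and grips with 20 to 120 N. Pads are 22 mm wide; open, the fingers measure 114 mm over their backs; the gripper's body (76 mm by 85 mm) begins 54 mm behind the grasp point. The pads swing forward as they close: fully open they stand 13 mm farther back than shut.
Start: joints at [-1.087, 0.385, 0.008, 0, -1.194, -0.259], TCP at [139.337, -609.249, 231.312] pointing down, gripper open.
Joint ranges: [-3.14, 3.14], [-1.21, 2.06], [-1.07, 1.41], [-3.16, 2.05], [-2.99, -0.16], [-3.1, 3.1]. Speed limits (rad/s): [2.79, 2.79, 3.14, 3.14, 3.14, 3.14].

### API

Orientations are given as a unit quaternion [x, y, z, w].
In Python, from bench import arm, cams, ticket gives the robot as it stands.
- The arm moves only by the tool servo_tool, never from a script. Its argument "commands" is a list that holds one entry, the list of rows, each a list of 7 numbers: the closure in counts, from 0 (fully open) to 255 (shut), then the shift along the tool's x, y, z in m, then the turn, a rotation vector about the tool's x, y, z in degrees. In form: [[[grip, x, y, z, ax, ay, az], ...]]. A call has 1 to 10 rows; each row shifts and turns the commanded pose from where the row before left it, along the tool's axes as they then stand; what a row does not reach is not made up. A row lasts 1/12 s, in which the tool goes at most 41.7 mm and 7.16 degrees, less where a joint would pass 70% of its speed; a pose out of reach is approached as far as the arm can. A call with a gripper value outside its range is refused whole. The fingers move at their own pace and stop on an object; the grip force is fixed at half the most. Time passes only in rows, so rows that do not move let the fingers close. It gives the time, the measured TCP pose, the force, the opening and the grip force at its end, in the units of the state.
- arm.read_state(): the state, without advancing time (a new reading comes with each control period).
- cams.get_image(name): name is "side" or "top" or "wrist"; returns a dict with "frame" (400x640x3 uint8, blue, green, red), "K" (3x3 intrinsics, pixels), "T" (4x4, takes a point from camera to world coordinates). Camera axes: x right, y up, looking along -z (the intrinsics and any distortion apply to the point x, -y, -z); pixel columns grow to the right and rows downward; lengths in mm; the calibration is good to about 2 mm. A picture is of the moment at which its call begins. There is no depth.
- ticket.job_done(): hands the job in; it is judged then, once.
The state is a dict: "clock": time; "joints": joint angles; "joint_vel": joint speeds; "joint_efforts": joint torques, N m; "position": TCP position; "ee_rot": TCP orientation; "contact_force": force on the tool from outside, world axes, zero at the start; "wrist_torque": the same for the moment, N m; "gripper_width": finger opening in mm; "grasp_force": force on a finger pad.
Only numpy, scipy, OpenCV 4.12 (cv2) and the standard library are available. Lean on these libraries where they do the work, as an engineer would, in place of code of your own. Each camera call takes 0.05 s, during which the arm holds its last target. There are 200 camera calls.

### The job

Two grey instrument boxes with white push-push hatches stand among the printing things; open the wide one, the battery box: with the fingertips press the ribbed pad of its hatch fully in once, then move the hand up and away so that the hatch springs open by itself. Do not push it back down; stand clear of it and watch for two seconds that it stays open. Leave the narrow box's hatch shut, and do not pick up, shove or knock over anything else on the table.

Things in the scene. Friction and masses are not known exactly. Their poses are not given: they have to be found in the camera images.
- battery_box: the battery box, the wide one of the two: a grey metal box 120 mm long, 130 mm wide and 50 mm high, fixed to the table, whose whole top is a white hatch. Origin at the centre of its underside; its x axis points from the latch side to the hinge side, z up. The hatch counts as part of it
- battery_hatch (a joint): hatch angle, rad: 0 shut and latched, up to 1.25 sprung open (a spring holds it there), negative pressed in (-0.059 at the firm stop). Push-push latch: at the pad it gives 6 mm under 3 to 5 N; pressed over 5 mm and let go, it springs open, following the finger up. Pressed less it stays shut. Pressing the open hatch fully down latches it again
- battery_press (a point): middle of the ribbed dark thumb pad (18 x 46 mm) on top of that hatch, 16 mm in from its free edge and 108 mm from the hinge; 65 mm above the table when shut; turns with the hatch, x axis towards the hinge
- battery_hinge (a point): middle of the hatch's hinge line (steel knuckles), 57 mm above the table at the edge opposite the thumb pad. The hatch is a plate 6 mm thick, 124 mm long and 138 mm wide, standing clear 7 mm above the box's rim
- fuse_box: the fuse box, the narrow one of the two: a grey metal box 120 mm long, 66 mm wide and 50 mm high, fixed to the table, whose whole top is a white hatch. Origin at the centre of its underside; its x axis points from the latch side to the hinge side, z up. The hatch counts as part of it
- fuse_hatch (a joint): hatch angle, rad: 0 shut and latched, up to 1.25 sprung open (a spring holds it there), negative pressed in (-0.059 at the firm stop). The same kind of latch
- fuse_press (a point): middle of the ribbed dark thumb pad (18 x 46 mm) on top of that hatch, 16 mm in from its free edge and 108 mm from the hinge; 65 mm above the table when shut; turns with the hatch, x axis towards the hinge
- fuse_hinge (a point): middle of the hatch's hinge line (steel knuckles), 57 mm above the table at the edge opposite the thumb pad. The hatch is a plate 6 mm thick, 124 mm long and 74 mm wide, standing clear 7 mm above the box's rim
- mug: yellow drinking mug, 76 mm across, 90 mm high, loose; origin at the centre of its underside
- jar: ink jar with a lid, 68 mm across, 85 mm high, loose; origin at the centre of its underside
- tape: roll of tape lying flat, 84 mm across, 24 mm high, loose; origin at the centre of its underside
- block: flat wooden printing block 100 x 80 x 18 mm, loose; origin at the centre of its underside
- bottle: capped bottle, 62 mm across, 160 mm high, loose; origin at the centre of its underside
- brayer: hand roller with a 90 mm rubber roll and a wooden handle, about 35 mm high, loose, lying; origin under the middle of the roll
- knife: ink spatula about 200 mm long lying on the table, loose; origin on the table under it
- brush: brush about 200 mm long lying on the table, loose; origin on the table under it

How it is judged:
By the outcome, as a careful person would: the job done as asked, in the order asked, and still so for the second after the job is handed in, with the robot touching nothing.
It also fails if it takes over 38 s, if anything falls off the work surface, if the arm or the gripper's body presses on something with over 40 N, if the wrist force passes 120 N, or if a joint passes its speed limit or range.

## Working session

There is one attempt and no reset: what is moved stays moved. The work goes in short steps, Python scripts to look and compute and a tool call to move; the robot and the scene stay as the last step left them, time stands still between calls to the robot, and variables do not carry over. Pictures are saved under pics/ and viewed, at most 10 in all, crops included, and the job is handed in when it is done.

Besides the shell and the picture viewer there is one more tool, called after "Emit:" as name(argument=value, ...) on one line, values as JSON. servo_tool: Moves the arm, as the interface text tells. Its arguments: {"type":"object","properties":{"commands":{"type":"array","items":{"type":"array","items":{"type":"array","items":{"type":"number"}}}}},"required":["commands"]}

```bash
mkdir -p pics; python3 - <<'E'
from bench import arm,cams
import cv2
s=arm.read_state();print(s)
for n in("top","side"):
    d=cams.get_image(n);cv2.imwrite(f"pics/{n}1.png",d["frame"]);print(n,d["K"],d["T"],[k for k in d])
print(arm.grip_point_offset)
E
```

```text
{'clock': 0.0, 'joints': array([-1.08737711e+00,  3.85566792e-01,  6.60680667e-03, -5.22396145e-04,
       -1.19399029e+00, -2.58632443e-01]), 'joint_vel': array([ 0.00068558,  0.00057113, -0.000333  , -0.00040236,  0.00047776,
        0.00014925]), 'joint_efforts': array([-2.95223754e-04, -3.92291415e+01,  1.88396251e+01,  4.18623805e+00,
       -4.79379989e-03, -8.59410420e-06]), 'position': array([ 139.22210469, -608.6886142 ,  230.20448892]), 'ee_rot': array([-1.12061076e-01,  9.93700708e-01,  1.09171353e-03, -1.64229240e-04]), 'contact_force': array([-0.10497491,  0.48864717, -0.50500697]), 'wrist_torque': array([-0.00184096, -0.03387451, -0.00697524]), 'grasp_force': 0.0, 'gripper_width': 85.5882590447301}
top [[422.9182728    0.         321.93484897]
 [  0.         422.9182728  197.40222688]
 [  0.           0.           1.        ]] [[-1.22175328e-02  9.90099750e-01 -1.39832819e-01  3.72584854e+02]
 [-9.99590476e-01 -1.57124003e-02 -2.39165180e-02 -2.08033098e+01]
 [-2.58768478e-02  1.39483353e-01  9.89886248e-01  1.34041086e+03]
 [ 0.00000000e+00  0.00000000e+00  0.00000000e+00  1.00000000e+00]] ['frame', 'K', 'T']
side [[516.42254433   0.         328.25820827]
 [  0.         516.42254433 203.855091  ]
 [  0.           0.           1.        ]] [[-8.88308153e-01  2.36810077e-01 -3.93483941e-01 -1.01358827e+02]
 [-4.59205031e-01 -4.46305895e-01  7.68076681e-01  1.27574328e+03]
 [ 6.27409550e-03  8.62978583e-01  5.05201544e-01  9.25843996e+02]
 [ 0.00000000e+00  0.00000000e+00  0.00000000e+00  1.00000000e+00]] ['frame', 'K', 'T']
18.700000000000003
```

View pics/top1.png

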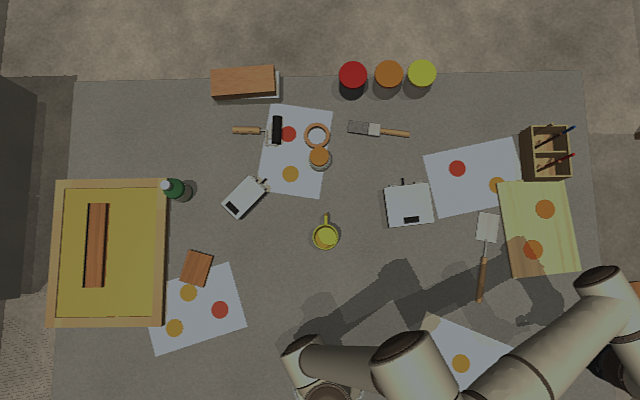

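View pics/side1.png

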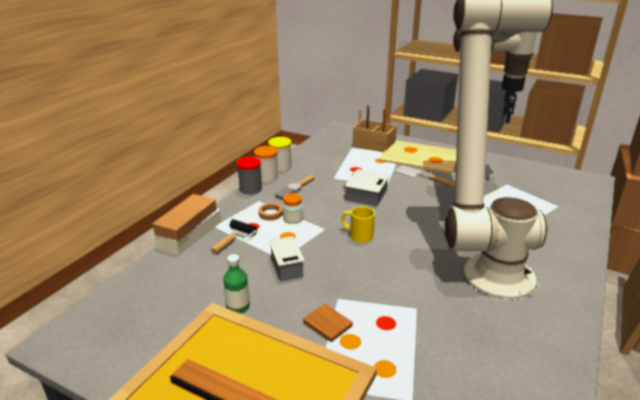

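The top view shows the wide battery box with its hatch at about px (408,204), its dark pad at (411,219) and its hinge knuckle at (402,181). The narrow fuse box is at (243,198). The side view agrees, with the wide box at (366,186).

```bash
cat > h.py <<'E'
import numpy as np
def ray(d,u,v,z):
    r=d["T"][:3,:3]@np.array([(u-d["K"][0,2])/d["K"][0,0],-(v-d["K"][1,2])/d["K"][1,1],-1]);o=d["T"][:3,3]
    return o+r*(z-o[2])/r[2]
E
python3 - <<'E'
from bench import cams
from h import *
import cv2
d=cams.get_image("top");f=d["frame"]
x0,y0,x1,y1=370,165,450,240
c=f[y0:y1,x0:x1];h=cv2.cvtColor(c,cv2.COLOR_BGR2HSV)
w=((h[...,2]>150)).astype('u1')
print(h[40,40],h[54,41])
cs,_=cv2.findContours(w,0,2)
cs=[k for k in cs if cv2.contourArea(k)>300]
for k in cs:
    r=cv2.minAreaRect(k);print(cv2.contourArea(k),r)
    for p in cv2.boxPoints(r): print(p+[x0,y0],ray(d,*(p+[x0,y0]),63).round(1))
b=((h[...,2]<60)).astype('u1')
n,l,st,ce=cv2.connectedComponentsWithStats(b)
for i in range(1,n):
    if st[i,4]>15: print(st[i],ce[i]+[x0,y0],ray(d,*(ce[i]+[x0,y0]),65).round(1))
cv2.imwrite("pics/c1.png",cv2.resize(c,None,fx=7,fy=7,interpolation=0))
E
```

```text
[ 85  11 144] [15 18 29]
[31 13  3  7 16] [402.3125 180.6875] [ 600.3 -235.7   65. ]
[34 51 15  8 84] [411.11904762 219.29761905] [ 482.  -257.5   65. ]
```

View pics/c1.png

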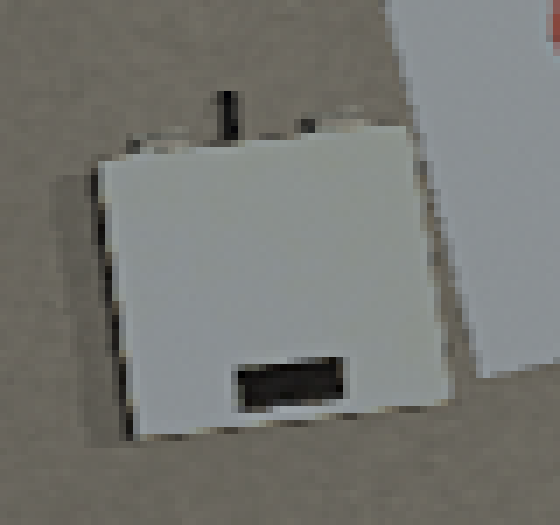

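The pad measures (482, -257.5) at z 65, and the hinge comes out about 108 mm farther on with the hatch yawed about 6°, which matches the given sizes. Next I move over the pad with the fingers shut.

Emit:
servo_tool(commands=[[[255, -0.032, 0.0205, 0, 0, 0, 0], [255, -0.032, 0.0205, 0, 0, 0, 0], [255, -0.032, 0.0205, 0, 0, 0, 0], [255, -0.032, 0.0205, 0, 0, 0, 0], [255, -0.032, 0.0205, 0, 0, 0, 0], [255, -0.032, 0.0205, 0, 0, 0, 0], [255, -0.032, 0.0205, 0, 0, 0, 0], [255, -0.032, 0.0205, 0, 0, 0, 0], [255, -0.032, 0.0205, 0, 0, 0, 0], [255, -0.032, 0.0205, 0, 0, 0, 0]]])

```text
clock: 0.98
position: [406.4, -336.4, 231.3]
ee_rot: [-0.112, 0.994, 0.0, -0.0]
contact_force: [1.2, -0.6, 0.4]
gripper_width: 0.1
grasp_force: 0.0
```

Emit:
servo_tool(commands=[[[255, -0.032, 0.0205, 0.02, 0, 0, 0], [255, -0.032, 0.0205, 0.02, 0, 0, 0], [255, -0.029, 0.0205, 0.02, 0, 0, 0], [255, 0, 0, 0.02, 0, 0, 7], [255, 0, 0, 0, 0, 0, 0], [255, 0, 0, 0, 0, 0, 0]]])

```text
clock: 1.48
position: [480.3, -258.7, 151.6]
ee_rot: [-0.053, 0.999, 0.0, -0.002]
contact_force: [0.5, 0.1, -0.2]
gripper_width: 0.1
grasp_force: 0.0
```

```bash
python3 - <<'E'
from bench import arm,cams
from h import *
import cv2
s=arm.read_state();print({k:np.round(s[k],3) for k in("clock","position","ee_rot","contact_force","gripper_width")})
d=cams.get_image("wrist");cv2.imwrite("pics/w1.png",d["frame"])
g=cv2.cvtColor(d["frame"],cv2.COLOR_BGR2GRAY);b=(g<55).astype('u1')
n,l,st,ce=cv2.connectedComponentsWithStats(b)
for i in range(1,n):
    if st[i,4]>200: print(st[i],ce[i].round(1),ray(d,*ce[i],65).round(1))
E
```

```text
{'clock': np.float64(1.483), 'position': array([ 480.264, -258.693,  151.585]), 'ee_rot': array([-0.053,  0.999,  0.   , -0.002]), 'contact_force': array([ 0.465,  0.096, -0.184]), 'gripper_width': np.float64(0.07)}
[ 239  169  162   11 1275] [319.7 174.7] [ 460.6 -260.1   65. ]
[ 289  192   62   22 1341] [319.1 202.5] [ 481.6 -258.3   65. ]
[   43   242   553   158 39723] [318.7 352.6] [ 617.8 -244.1   65. ]
```

View pics/w1.png

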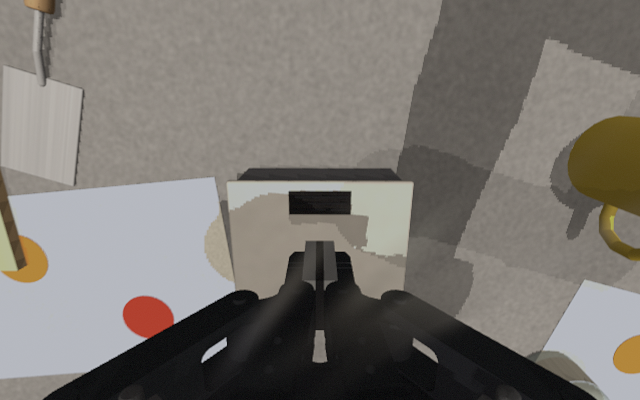

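The wrist view shows the pad at px (319,203) on the wide hatch, with the fingers behind it. Cast to z 65 it is (481.6, -258.3), which agrees with the top view and puts the TCP within 1.5 mm of its middle. I descend now.

Emit:
servo_tool(commands=[[[255, -0.001, 0, 0.025, 0, 0, 0], [255, 0, 0, 0.025, 0, 0, 0], [255, 0, 0, 0.02, 0, 0, 0], [255, 0, 0, 0.01, 0, 0, 0], [255, 0, 0, 0.003, 0, 0, 0], [255, 0, 0, 0, 0, 0, 0], [255, 0, 0, 0, 0, 0, 0]]])

```text
clock: 2.12
position: [482.9, -259.7, 71.1]
ee_rot: [-0.051, 0.999, -0.001, 0.001]
contact_force: [0.2, -0.8, 1.1]
gripper_width: -0.2
grasp_force: 0.0
```

Emit:
servo_tool(commands=[[[255, 0, 0, 0.002, 0, 0, 0], [255, 0, 0, 0.002, 0, 0, 0], [255, 0, 0, 0.002, 0, 0, 0], [255, 0, 0, 0, 0, 0, 0], [255, 0, 0, 0, 0, 0, 0]]])

```text
clock: 2.53
position: [482.0, -258.9, 63.6]
ee_rot: [-0.051, 0.999, -0.0, 0.0]
contact_force: [-0.8, -0.3, -0.0]
gripper_width: -0.2
grasp_force: 0.1
```

Emit:
servo_tool(commands=[[[255, 0, 0, 0.0015, 0, 0, 0], [255, 0, 0, 0.0015, 0, 0, 0], [255, 0, 0, 0, 0, 0, 0], [255, 0, 0, 0, 0, 0, 0]]])

```text
clock: 2.87
position: [482.0, -258.9, 60.6]
ee_rot: [-0.051, 0.999, -0.0, 0.0]
contact_force: [-1.0, 0.4, 1.6]
gripper_width: 0.3
grasp_force: 1.0
```

Emit:
servo_tool(commands=[[[255, 0, 0, 0.001, 0, 0, 0], [255, 0, 0, 0.001, 0, 0, 0], [255, 0, 0, 0, 0, 0, 0], [255, 0, 0, 0, 0, 0, 0]]])

```text
clock: 3.2
position: [481.9, -258.9, 58.4]
ee_rot: [-0.051, 0.999, 0.0, -0.0]
contact_force: [0.1, -0.3, 2.6]
gripper_width: 0.1
grasp_force: 1.0
```

Emit:
servo_tool(commands=[[[255, 0, 0, 0.001, 0, 0, 0], [255, 0, 0, 0.001, 0, 0, 0], [255, 0, 0, 0, 0, 0, 0], [255, 0, 0, 0, 0, 0, 0]]])

```text
clock: 3.53
position: [482.0, -259.0, 57.1]
ee_rot: [-0.051, 0.999, -0.0, 0.0]
contact_force: [-2.1, 0.5, 5.6]
gripper_width: 0.4
grasp_force: 3.0
```

Emit:
servo_tool(commands=[[[255, 0, 0, 0.001, 0, 0, 0], [255, 0, 0, 0.001, 0, 0, 0], [255, 0, 0, 0, 0, 0, 0], [255, 0, 0, 0, 0, 0, 0]]])

```text
clock: 3.87
position: [482.0, -259.1, 56.7]
ee_rot: [-0.052, 0.999, -0.0, 0.0]
contact_force: [-4.6, 2.2, 15.2]
gripper_width: 0.1
grasp_force: 8.0
```

The force jumped to 15 N with almost no further travel, so the pad is at its firm stop. I now move up and back towards the base.

Emit:
servo_tool(commands=[[[255, 0, 0, -0.01, 0, 0, 0], [255, 0.01, 0, -0.025, 0, 0, 0], [255, 0.025, 0, -0.03, 0, 0, 0], [255, 0.025, 0, -0.03, 0, 0, 0], [255, 0.025, 0, -0.03, 0, 0, 0], [255, 0.02, 0, -0.03, 0, 0, 0], [255, 0, 0, -0.03, 0, 0, 0], [255, 0, 0, -0.03, 0, 0, 0], [255, 0, 0, 0, 0, 0, 0], [255, 0, 0, 0, 0, 0, 0]]])

```text
clock: 4.7
position: [378.3, -269.8, 271.2]
ee_rot: [-0.051, 0.999, -0.001, 0.002]
contact_force: [-0.8, -0.5, -1.1]
gripper_width: -0.0
grasp_force: 0.0
```

Emit:
servo_tool(commands=[[[255, 0, 0, 0, 0, 0, 0], [255, 0, 0, 0, 0, 0, 0], [255, 0, 0, 0, 0, 0, 0], [255, 0, 0, 0, 0, 0, 0], [255, 0, 0, 0, 0, 0, 0], [255, 0, 0, 0, 0, 0, 0], [255, 0, 0, 0, 0, 0, 0], [255, 0, 0, 0, 0, 0, 0], [255, 0, 0, 0, 0, 0, 0], [255, 0, 0, 0, 0, 0, 0]]])

```text
clock: 5.53
position: [377.5, -269.7, 269.5]
ee_rot: [-0.051, 0.999, -0.0, 0.0]
contact_force: [-0.7, -0.2, -0.4]
gripper_width: -0.1
grasp_force: 0.0
```

Emit:
servo_tool(commands=[[[255, 0, 0, 0, 0, 0, 0], [255, 0, 0, 0, 0, 0, 0], [255, 0, 0, 0, 0, 0, 0], [255, 0, 0, 0, 0, 0, 0], [255, 0, 0, 0, 0, 0, 0], [255, 0, 0, 0, 0, 0, 0], [255, 0, 0, 0, 0, 0, 0], [255, 0, 0, 0, 0, 0, 0], [255, 0, 0, 0, 0, 0, 0], [255, 0, 0, 0, 0, 0, 0]]])

```text
clock: 6.37
position: [377.5, -269.6, 269.5]
ee_rot: [-0.051, 0.999, 0.0, -0.0]
contact_force: [0.7, 0.1, -0.5]
gripper_width: -0.1
grasp_force: 0.0
```

Emit:
servo_tool(commands=[[[255, 0, 0, 0, 0, 0, 0], [255, 0, 0, 0, 0, 0, 0], [255, 0, 0, 0, 0, 0, 0], [255, 0, 0, 0, 0, 0, 0], [255, 0, 0, 0, 0, 0, 0], [255, 0, 0, 0, 0, 0, 0], [255, 0, 0, 0, 0, 0, 0], [255, 0, 0, 0, 0, 0, 0], [255, 0, 0, 0, 0, 0, 0], [255, 0, 0, 0, 0, 0, 0]]])

```text
clock: 7.2
position: [377.5, -269.7, 269.5]
ee_rot: [-0.051, 0.999, 0.0, 0.0]
contact_force: [-0.1, -0.4, 0.5]
gripper_width: -0.0
grasp_force: 0.0
```

```bash
python3 - <<'E'
from bench import arm,cams
import cv2,numpy as np
a=cams.get_image("side")["frame"];b=cams.get_image("top")["frame"]
cv2.imwrite("pics/end.png",np.vstack([cv2.resize(a[130:330,200:520],(640,400))[:300],cv2.resize(b[120:270,220:540],(640,300))]))
E
```

```text
(no output)
```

View pics/end.png

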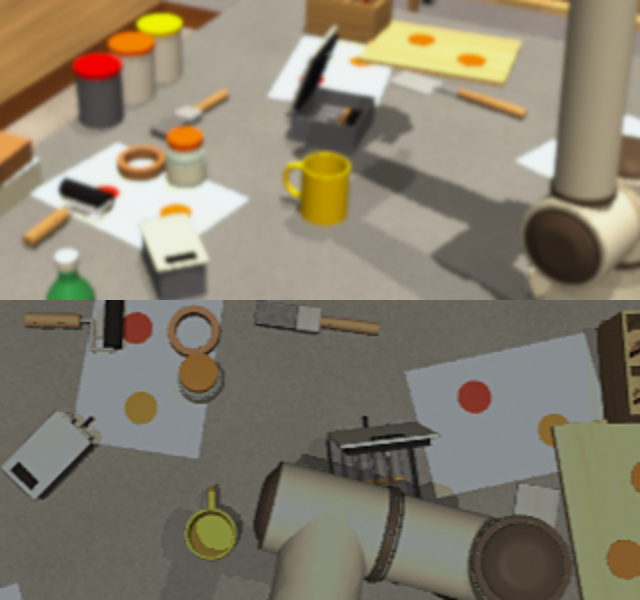

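The combined view shows the wide box's hatch standing open at crop px (318,70) in the side view and (380,435) in the top view. The narrow box at (45,455) is shut, nothing else has moved, and the arm has stood clear for more than 2 s.

```bash
python3 -c "from bench import ticket;print(ticket.job_done())"
```

```text
the job is handed in; nothing more can be done
None
```

The battery box hatch sprang open after one full press and stayed open while the arm stood clear for over 2 s; the fuse box is still shut, nothing else moved in the pictures, and the job is handed in.

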